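Photograph a parcel: load the plinth and raise the camera mast

TASK

Stand the small oblong parcel on its base on the narrow raised plinth, centred and lengthways along it, and let it go. Then squeeze the release button on the camera mast's grip and pull the mast straight up through its first stop to its second stop, and finish while still holding it there fully extended, without shifting the tall carton, tape roll or stamp beside them.

Things in the scene. Friction and masses are not known exactly. Their poses are not given: they have to be found in the camera images.
- parcel: Loose brown cardboard carton, oblong, 100 x 50 x 55 mm (its x, y, z), about 0.2 kg, white label on each long side; it starts lying on its 100 x 50 base. Origin: centre of its underside; x along its length, z up. Pinch it across its 50 mm width. Either end may lead.
- plinth: Fixed aluminium plinth on a dark 120 x 80 x 10 mm foot: a narrow flat top plate, 90 mm long (its x) by 30 mm wide (its y), whose top face is 80 mm above the counter, on an 18 mm wide web. Origin: on the counter under its centre; z up.
- plinth_top (a point): Centre of the plinth's top face, 80 mm above the counter; axes as the plinth's.
- mast: Telescopic camera mast bolted to the counter: round 104 mm foot, aluminium outer tube, black collar (38 mm across) up to 105 mm high. Origin: on the counter on the mast's axis; z up; x points to the button side of the grip, -y to the camera and the plinth. The camera reaches 125 mm from the axis; its top stays within 30 mm above the grip's centre.
- grip: Black block at the mast's head, on its axis, 34 x 32 x 44 mm (x, y, z; axes as the mast's). Origin: its centre, 150 mm above the counter collapsed, 280 mm fully extended. Camera on its -y side, release button on +x. Grip from above, fingers closing along x on the plain -x face and the button: 42 mm wide, 36 mm pressed. x faces are clear for 50 mm; latch and collar lie 39 mm below.
- button_face (a point): Centre of the outer face of the release button, a steel plate 24 mm wide and 34 mm high that stands 8 mm out of the grip's +x face at mid height.
- button (a joint): Travel of the release button, pushed towards the grip's -x: 0 out, 0.006 m fully in; spring, 2 N at the start to 8 N fully in. The latch at the collar lets go from about 0.004 m on; with the button out the mast is locked down.
- upper_section (a joint): How far the upper tube is drawn out of the lower one: 0 to 0.065 m. It comes out first; its end is the first stop. It weighs 0.32 kg with grip and camera, slight friction.
- lower_section (a joint): How far the lower tube is drawn out of the outer tube, 0 to 0.065 m. It follows once the upper is fully out: 0.2 kg and 1.5 N friction more (about 7 N pull in all). Its end is the second stop, hard, 0.130 m above the collapsed height in all. Nothing locks the extended mast: let go, it sinks.
- tall_carton: Bystander: loose brown carton standing upright, 60 x 60 x 100 mm high, near the parcel. Origin: centre of its underside.
- tape_roll: Bystander: roll of brown tape lying flat, 70 mm across, 25 mm high, on the robot's side of the gap between mast and plinth. Origin: centre of its underside.
- stamp: Bystander: rubber stamp with a turned wooden handle, 45 x 28 mm, 66 mm high, beyond the gap between mast and plinth. Origin: centre of its underside.
Mind the look-alikes: they are no part of the job. Leave any green or purple look-alike of the parcel alone.

How it is judged:
On the way, in this order (a step that is already met when the one before it is completed fails the run):
1. the parcel stands released on the plinth, centred and lengthways, the mast still down (x of parcel in the frame of plinth_top between -0.025 and 0.025 m and y of parcel in the frame of plinth_top between -0.013 and 0.013 m and z of parcel in the frame of plinth_top between -0.004 and 0.005 m and angle between parcel's own z axis and vertical below 0.1 rad and angle between the x axis of parcel and the x axis of plinth, either way round below 0.3 rad and linear speed of parcel below 0.03 m/s and contact force between each of the arm, the fingers and parcel below 0.2 N and value of joint upper_section below 0.01 m), for 0.2 s.
2. the release button is squeezed in by the fingers (value of joint button above 0.004 m and contact force between the fingers and grip above 3 N), for 0.1 s.
At the end, for the whole second after the job is handed in: Parcel upright, still and untouched on the plinth top (25 mm along, 13 mm across, 0.3 rad of lengthways, tilt under 0.1 rad); fingers grip the grip block (TCP within 35 mm) and hold it still, each section within 5 mm of fully out, grip centre above 270 mm, nothing else bearing it (x of parcel in the frame of plinth_top between -0.025 and 0.025 m and y of parcel in the frame of plinth_top between -0.013 and 0.013 m and z of parcel in the frame of plinth_top between -0.004 and 0.005 m and angle between parcel's own z axis and vertical below 0.1 rad and angle between the x axis of parcel and the x axis of plinth, either way round below 0.3 rad and linear speed of parcel below 0.03 m/s and contact force between each of the arm, the fingers and parcel below 0.2 N and value of joint each of upper_section, lower_section above 0.06 m and height (world z) of grip above 0.27 m and contact force between the fingers and grip above 4 N and distance between the grasp point and grip below 0.035 m and contact force between each of parcel, tall_carton and grip below 0.2 N and velocity of joint upper_section between -0.02 and 0.02 m/s and velocity of joint lower_section between -0.02 and 0.02 m/s); the arm keeps its last pose, push and grip.
It fails at once if the tall carton, tape roll or stamp is shifted more than 30 mm (distance of any of tall_carton, tape_roll, stamp from where it was at the start of the episode above 0.03 m).
It also fails if it takes over 54 s, if anything falls off the work surface, if the arm or the gripper's body presses on something with over 40 N, if the wrist force passes 120 N, or if a joint passes its speed limit or range.

ROBOT

A 7-joint arm with a two-finger parallel gripper is mounted at the origin on the work surface. World frame = base frame: x ahead of the robot, y to its left, z up, the work surface at z = 0. Lengths are in m, angles in rad, forces in N, time in s.
With the tool pointing down it reaches from about 0.4 to 0.85 m from the base axis. Payload 6.9 kg.
Tool frame: the origin (TCP) lies between the finger pads, 19 mm behind the fingertips; this is the grasp point; z points along the fingers, y is the line along which they close (so a half turn about z gives the same grasp; the last joint's range is limited). The gripper opens to 85 mm and grips with 20 to 120 N. Pads are 22 mm wide; open, the fingers measure 114 mm over their backs; the gripper's body (76 mm by 85 mm) begins 54 mm behind the grasp point. The pads swing forward as they close: fully open they stand 13 mm farther back than shut.
Start: joints at [1.276, 0.507, -0.238, 1.5, 0.126, 1.149, -0.155], TCP at [0.244, -0.575, 0.25] pointing down, gripper open.
Joint ranges: [-3.08, 3.08], [-0.24, 2.05], [-1.43, 1.35], [0, 2.5], [-1.52, 4.66], [0.17, 1.96], [-2.89, 2.89]. Speed limits (rad/s): [2.39, 2.39, 3.14, 3.14, 3.14, 3.14, 3.14].

INTERFACE

Orientations are given as a unit quaternion [w, x, y, z].
In Python, from workcell import observe, read_camera, robot, recognise gives the robot as it stands.
- The arm moves only by the tool move_arm, never from a script. Its argument "deltas" is a list of rows, each an object of numbers: "gripper": the opening, from 0 (shut) to 1 (fully open); "x", "y", "z": the shift along the tool's x, y, z in mm; "turn": the turn about the tool's z in rad. In form: [{"gripper": .., "x": .., "y": .., "z": .., "turn": ..}, ...]. A call has 1 to 5 rows; each row is the pose to reach, as a shift and turn from the pose commanded when the call began, along the tool's axes at that moment; what a row does not reach only later rows make up. A row lasts 1/12 s, in which the tool goes at most 41.7 mm and 7.16 degrees, less where a joint would pass 70% of its speed; a pose out of reach is approached as far as the arm can. A call with a gripper value outside its range is refused whole. The fingers move at their own pace and stop on an object; the grip force is fixed at half the most. Time passes only in rows, so rows that repeat a pose let the fingers close. It gives the time, the measured TCP pose, the force, the opening and the grip force at its end, in the units of the state.
- observe(): the state, without advancing time (a new reading comes with each control period).
- read_camera(name): name is "scene" or "top" or "wrist"; returns a dict with "color" (420x560x3 uint8, blue, green, red), "mtx" (3x3 intrinsics, pixels), "position" and "attitude" of the camera in the world; the wrist camera has in their place "mount" (4x4, takes a point from camera to tool coordinates, whose origin is the TCP and whose axes are the flange's). Camera axes: x right, y up, looking along -z (the intrinsics and any distortion apply to the point x, -y, -z); pixel columns grow to the right and rows downward; lengths in m; the calibration is good to about 2 mm. A picture is of the moment at which its call begins: read the wrist's pose just before it. There is no depth.
- robot.close_job(): hands the job in; it is judged then, once.
Trained networks look in a picture, given as the dict that the camera call returned (one of the last four; its "shot" number tells which), for a name from the list of things; names that differ only in an ending like _2 or _b are one class to them, and where a whole thing is asked for, a point or a joint stands for the part that bears it (a point fixed in the world has none). Each returns a list of dicts, best first, with "confidence" (0 to 1); they miss things now and then, are a little off and sometimes report something else, mostly with a low value. They report only what shows in the picture. A call takes as long as a camera call. They do not tell look-alikes from the thing itself.
- recognise(picture, name): "location" ([column, row] in pixels, amid what is visible of it).
The state is a dict: "clock": time; "qpos": joint angles; "joint_velocities": joint speeds; "joint_torque": joint torques, N m; "tcp_pos": TCP position; "tcp_rot": TCP orientation; "wrist_force": force on the tool from outside, world axes, zero at the start; "ft_torque": the same for the moment, N m; "width": opening from 0.0 (shut) to 1.0 (fully open); "grip_force": force on a finger pad.
Only numpy, scipy, OpenCV 4.12 (cv2) and the standard library are available. Lean on these libraries where they do the work, as an engineer would, in place of code of your own. Each camera call takes 0.05 s, during which the arm holds its last target. There are 200 camera calls.

## Working session

There is one attempt and no reset: what is moved stays moved. The work goes in short steps, Python scripts to look and compute and a tool call to move; the robot and the scene stay as the last step left them, time stands still between calls to the robot, and variables do not carry over. Pictures are saved under pics/ and viewed, at most 10 in all, crops included, and the job is handed in when it is done.

Besides the shell and the picture viewer there is one more tool, called after "Call:" as name([rows], argument=value, ...), one row to a line, values as JSON. move_arm: Moves the arm, as the interface text tells. Its arguments: {"type":"object","properties":{"deltas":{"type":"array","items":{"type":"object","properties":{"gripper":{"type":"number"},"x":{"type":"number"},"y":{"type":"number"},"z":{"type":"number"},"turn":{"type":"number"}}}}},"required":["deltas"]}

```bash
mkdir -p pics; cat > h.py <<'E'
import numpy as np, cv2
from scipy.spatial.transform import Rotation as R
from workcell import observe, read_camera, robot, recognise
def rot(a):
    a=np.array(a); return a if a.shape==(3,3) else R.from_quat(a[[1,2,3,0]]).as_matrix()
def pose(p,o=None):
    if 'mount' in p:
        M=np.array(p['mount']);T=np.eye(4);T[:3,:3]=rot(o['tcp_rot']);T[:3,3]=o['tcp_pos'];T=T@M
        return T[:3,:3],T[:3,3]
    return rot(p['attitude']),np.array(p['position'])
def ray(p,uv,o=None):
    A,c=pose(p,o); d=np.linalg.inv(p['mtx'])@[uv[0],uv[1],1]; return c,A@(d*[1,-1,-1])
def at(p,uv,z,o=None):
    c,d=ray(p,uv,o); return (c+d*(z-c[2])/d[2]).round(4)
def proj(p,P,o=None):
    A,c=pose(p,o); q=((np.atleast_2d(P)-c)@A)*[1,-1,-1]; q=q@np.array(p['mtx']).T; return (q[:,:2]/q[:,2:]).round(1)
E
python3 - <<'E'
from h import *
o=observe();print(o)
for n in ['scene','top']:
    p=read_camera(n);cv2.imwrite(f'pics/{n}.png',p['color']);print(n,[(k,np.round(v,4).tolist()) for k,v in p.items() if k not in('color',)and not isinstance(v,str)])
    for t in ['parcel','plinth','mast','grip','button_face','tall_carton','tape_roll','stamp']:
        print(t,[(r['confidence'],np.round(r['location']).tolist()) for r in recognise(p,t)])
E
```

```text
{'clock': 0.0, 'qpos': array([ 1.27547957,  0.50833689, -0.23749426,  1.50116692,  0.12570805,
        1.14889994, -0.15477936]), 'joint_velocities': array([-1.32716849e-03, -5.24938967e-05, -1.48980730e-04,  1.62268586e-04,
        1.39997908e-03,  3.60605151e-04,  1.27113882e-03]), 'joint_torque': array([-7.78247977e-05, -6.20582557e+01, -2.18648136e+00, -2.49648356e+01,
        1.27992142e-02,  1.20454156e-02,  2.45689796e-05]), 'tcp_pos': array([ 0.24357753, -0.57505427,  0.24911742]), 'tcp_rot': array([-8.86535432e-04,  9.79983119e-01,  1.99078519e-01, -2.10330225e-04]), 'wrist_force': array([-0.46895773, -0.07113043,  0.11434687]), 'ft_torque': array([ 0.00957179,  0.01621114, -0.00585415]), 'grip_force': 0.0, 'width': 0.996087080659036}
scene [('mtx', [[481.4128, 0.0, 281.9809], [0.0, 481.4128, 209.5731], [0.0, 0.0, 1.0]]), ('position', [1.1359, 0.3937, 0.694]), ('attitude', [0.3864, 0.2021, 0.4098, 0.8012]), ('shot', 1)]
parcel [(0.89, [288.0, 212.0]), (0.82, [237.0, 199.0]), (0.7, [259.0, 170.0]), (0.64, [414.0, 267.0]), (0.55, [145.0, 196.0])]
plinth [(0.85, [332.0, 258.0])]
mast [(0.76, [417.0, 313.0])]
grip [(0.82, [411.0, 271.0]), (0.63, [326.0, 332.0])]
button_face []
tall_carton [(0.76, [195.0, 249.0])]
tape_roll [(0.74, [407.0, 286.0]), (0.41, [327.0, 334.0])]
stamp [(0.94, [327.0, 332.0])]
top [('mtx', [[415.0784, 0.0, 281.0988], [0.0, 415.0784, 211.448], [0.0, 0.0, 1.0]]), ('position', [0.3075, -0.0879, 1.0431]), ('attitude', [-0.6876, -0.0774, 0.0787, 0.7176]), ('shot', 2)]
parcel [(0.9, [391.0, 306.0]), (0.71, [428.0, 189.0]), (0.65, [364.0, 240.0]), (0.57, [312.0, 264.0]), (0.22, [324.0, 163.0])]
plinth [(0.89, [246.0, 238.0])]
mast [(0.68, [152.0, 212.0])]
grip [(0.72, [160.0, 209.0])]
button_face [(0.6, [138.0, 192.0])]
tall_carton [(0.9, [327.0, 162.0])]
tape_roll [(0.86, [185.0, 265.0])]
stamp [(0.56, [205.0, 178.0])]
```

View pics/scene.png

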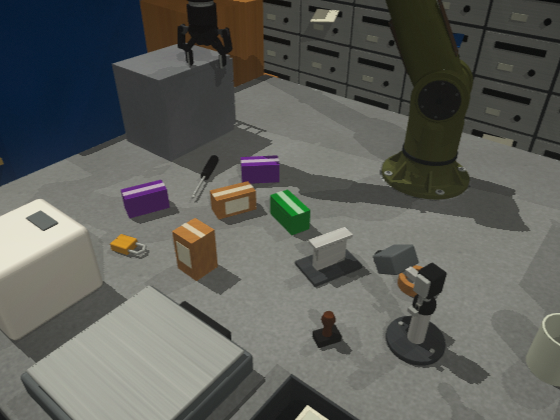

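View pics/top.png

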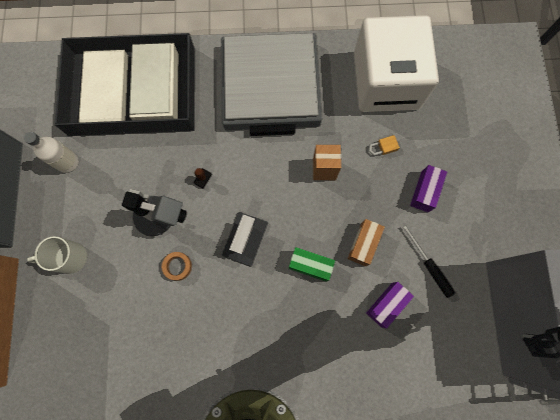

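Parcel candidates in the top view: brown at (366,242), green at (312,264), and purple at (429,188) and (391,305). The upright brown box at (327,163) is the tall carton. I choose the brown lying one at (366,242), which is (237,199) in the scene view. The plinth is at (241,235) and the mast at (150,212). Next is a close crop of these.

```bash
python3 - <<'E'
from h import *
t=cv2.imread('pics/top.png');s=cv2.imread('pics/scene.png')
f=lambda im,x,y,w,h:cv2.resize(im[y:y+h,x:x+w],(400,300),interpolation=cv2.INTER_CUBIC)
m=np.vstack([np.hstack([f(t,110,170,100,75),f(t,210,195,80,60+15-15)]),np.hstack([f(t,330,210,80,60),f(s,370,240,100,75)])])
cv2.imwrite('pics/crop1.png',m)
E
```

```text
(no output)
```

View pics/crop1.png

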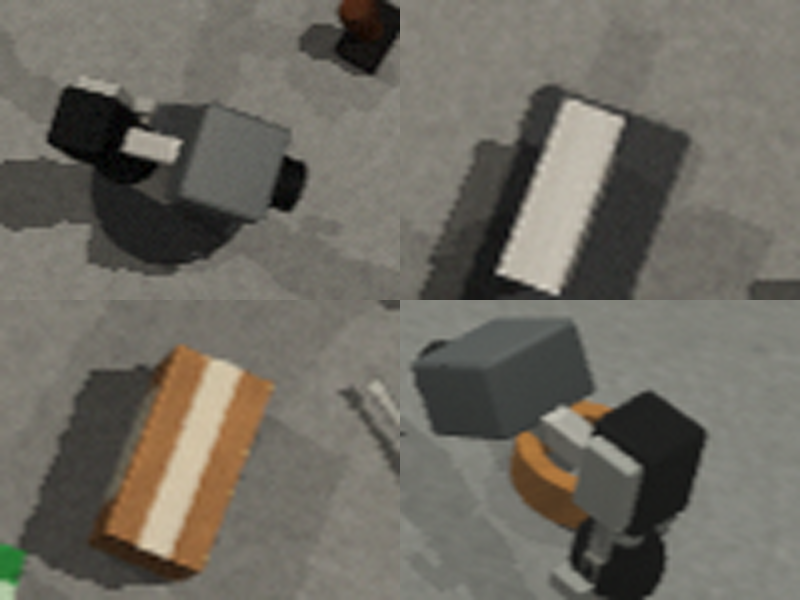

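The crop shows the parcel lying brown with its tape stripe up, centred at (367,242). The plinth's top plate has corners near (243,215), (255,219), (242,254) and (229,249). The grip's black top is at (126–142, 191–210). The button plate faces up in the image (world +x) and the camera points right (-y).

```bash
python3 - <<'E'
from h import *
p=read_camera('top');s=read_camera('scene')
def quad(uv,z):
    P=np.array([at(p,q,z) for q in uv]);print(P[:,:2].tolist(),'c',P.mean(0),[np.linalg.norm(P[i]-P[(i+1)%4]).round(4) for i in range(4)]);
    d=(P[0]+P[1]-P[2]-P[3])/2; print('yaw',np.degrees(np.arctan2(d[1],d[0])))
quad([(243,214.6),(255,218.6),(241.6,253.6),(229.4,249)],.08)
quad([(366,219.4),(384.6,227),(368.4,265),(351,258)],.055)
quad([(126.75,191.25),(142,195),(135.75,210.5),(122.5,204.5)],.172)
print('cam',at(p,(168,210),.172),'tape',at(p,(176.5,266),.025),'stamp',at(p,(202,178),.03),'carton',at(p,(328,156),.1))
# scene check: grip top black corners
for q in [(370+650-400-0,0)]: pass
f=lambda x,y:((x-400)/4+370,(y-300)/4+240)
for q in [(595,432),(650,392),(706,432),(655,478)]: print(at(s,f(*q),.172))
print('plinth scene',at(s,(332,241),.08))
E
```

```text
[[0.5203, -0.0036], [0.5094, -0.0318], [0.4276, 0.0017], [0.4396, 0.0299]] c [ 0.474225 -0.00095   0.08    ] [np.float64(0.0302), np.float64(0.0884), np.float64(0.0306), np.float64(0.0874)]
yaw -22.406730646295642
[[0.501, -0.2996], [0.4804, -0.3428], [0.3908, -0.2956], [0.4091, -0.2558]] c [ 0.445325 -0.29845   0.055   ] [np.float64(0.0479), np.float64(0.1013), np.float64(0.0438), np.float64(0.1018)]
yaw -26.628152230324943
[[0.5629, 0.2401], [0.553, 0.2067], [0.5189, 0.2191], [0.5335, 0.2482]] c [0.542075 0.228525 0.172   ] [np.float64(0.0348), np.float64(0.0363), np.float64(0.0326), np.float64(0.0305)]
yaw -17.891877129198267
cam [0.517  0.1496 0.172 ] tape [0.4109 0.1665 0.025 ] stamp [0.6313 0.1031 0.03  ] carton [ 0.651  -0.2124  0.1   ]
[0.5614 0.2196 0.172 ]
[0.5256 0.2267 0.172 ]
[0.5339 0.2538 0.172 ]
[0.5707 0.2488 0.172 ]
plinth scene [0.4828 0.0116 0.08  ]
```

```bash
cat >> h.py <<'E'
def go(P,yaw):
    "tool-frame shift (mm) and turn to a world target with tool x at yaw (deg)"
    o=observe();A=rot(o['tcp_rot']);d=A.T@(np.array(P)-o['tcp_pos'])*1000
    y=np.degrees(np.arctan2(A[1,0],A[0,0])); t=-np.radians((yaw-y+180)%360-180)
    print('t',round(o['clock'],2),'tcp',o['tcp_pos'].round(4),'yaw',y.round(1),'shift',d.round(1),'turn',t.round(3),'w',round(o['width'],3),'gf',round(o['grip_force'],1),'F',o['wrist_force'].round(1))
E
python3 -c "
from h import *
go([.445,-.298,.25],-25)"
```

```text
t 1.0 tcp [ 0.2438 -0.5755  0.25  ] yaw 23.0 shift [ 293.5 -177.    -0. ] turn 0.837 w 1.003 gf 0.0 F [-0.2 -0.1 -0.6]
```

Call:
move_arm([
  {"gripper":1,"x":170,"y":-102,"z":0,"turn":0.6},
  {"gripper":1,"x":170,"y":-102,"z":0,"turn":0.6},
  {"gripper":1,"x":170,"y":-102,"z":0,"turn":0.6},
  {"gripper":1,"x":170,"y":-102,"z":0,"turn":0.6},
  {"gripper":1,"x":170,"y":-102,"z":0,"turn":0.6},
])

```text
clock: 1.42
tcp_pos: [0.3626, -0.4121, 0.2502]
tcp_rot: [-0.0, 0.995, -0.102, 0.001]
wrist_force: [0.4, -0.8, 0.4]
width: 0.999
grip_force: 0.0
```

```bash
python3 -c "
from h import *
go([.445,-.298,.25],-25)"
```

```text
t 1.42 tcp [ 0.3626 -0.4121  0.2502] yaw -11.7 shift [  57.6 -128.4    0.4] turn 0.233 w 0.999 gf 0.0 F [ 0.4 -0.8  0.4]
```

Call:
move_arm([
  {"gripper":1,"x":58,"y":-128,"z":0,"turn":0.233},
  {"gripper":1,"x":58,"y":-128,"z":0,"turn":0.233},
  {"gripper":1,"x":58,"y":-128,"z":0,"turn":0.233},
  {"gripper":1,"x":58,"y":-128,"z":0,"turn":0.233},
  {"gripper":1,"x":58,"y":-128,"z":0,"turn":0.233},
])

```text
clock: 1.83
tcp_pos: [0.4464, -0.2959, 0.2502]
tcp_rot: [-0.001, 0.978, -0.21, 0.001]
wrist_force: [0.1, -0.3, -0.4]
width: 1.001
grip_force: 0.0
```

```bash
python3 - <<'E'
from h import *
o=observe();p=read_camera('wrist');cv2.imwrite('pics/w1.png',p['color'])
go([.445,-.298,.25],-25)
# predicted outline of estimated parcel top
c,s=np.cos(np.radians(-25)),np.sin(np.radians(-25))
print(proj(p,[[.445+a*c-b*s,-.298+a*s+b*c,.055] for a,b in [(.05,.025),(.05,-.025),(-.05,-.025),(-.05,.025)]],o).tolist(), np.round(p['mtx'],1).tolist())
E
```

```text
t 1.88 tcp [ 0.4444 -0.2988  0.2502] yaw -24.5 shift [ 0.2 -1.   0.2] turn 0.01 w 1.001 gf 0.0 F [-0.2 -1.1 -0.2]
[[255.0, 137.7], [306.7, 138.4], [302.8, 234.5], [255.7, 233.8]] [[323.5, 0.0, 276.8], [0.0, 323.5, 210.7], [0.0, 0.0, 1.0]]
```

View pics/w1.png

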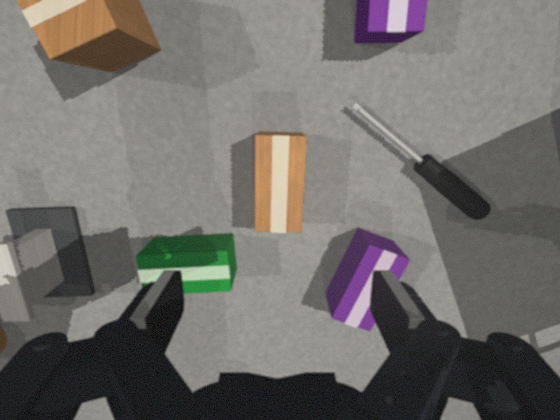

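The wrist view shows the brown parcel at (255–305, 133–232), matching the predicted outline. Green at (187,263) and purple at (368,278) are clear of the fingers' path.

Call:
move_arm([
  {"gripper":1,"x":0,"y":-1,"z":40,"turn":0},
  {"gripper":1,"x":0,"y":-1,"z":80,"turn":0},
  {"gripper":1,"x":0,"y":-1,"z":120,"turn":0},
  {"gripper":1,"x":0,"y":-1,"z":160,"turn":0},
  {"gripper":1,"x":0,"y":-1,"z":185,"turn":0},
])

```text
clock: 2.3
tcp_pos: [0.4406, -0.3013, 0.0617]
tcp_rot: [-0.0, 0.976, -0.216, -0.002]
wrist_force: [0.7, -0.1, 0.1]
width: 0.997
grip_force: 0.0
```

Call:
move_arm([
  {"gripper":1,"x":0,"y":0,"z":20,"turn":0},
  {"gripper":1,"x":0,"y":0,"z":32,"turn":0},
  {"gripper":1,"x":0,"y":0,"z":32,"turn":0},
  {"gripper":0.4,"x":0,"y":0,"z":32,"turn":0},
  {"gripper":0.4,"x":0,"y":0,"z":32,"turn":0},
])

```text
clock: 2.72
tcp_pos: [0.4431, -0.3015, 0.0338]
tcp_rot: [0.0, 0.977, -0.215, 0.0]
wrist_force: [0.7, 0.6, -0.3]
width: 0.749
grip_force: 0.0
```

Call:
move_arm([
  {"gripper":0.4,"x":0,"y":0,"z":0,"turn":0},
  {"gripper":0.4,"x":0,"y":0,"z":0,"turn":0},
  {"gripper":0.4,"x":0,"y":0,"z":0,"turn":0},
  {"gripper":0.4,"x":0,"y":0,"z":0,"turn":0},
  {"gripper":0.4,"x":0,"y":0,"z":0,"turn":0},
])

```text
clock: 3.13
tcp_pos: [0.4438, -0.3009, 0.0344]
tcp_rot: [0.0, 0.977, -0.215, 0.001]
wrist_force: [-0.6, 1.1, 6.7]
width: 0.579
grip_force: 63.1
```

Call:
move_arm([
  {"gripper":0.4,"x":0,"y":0,"z":-25,"turn":0},
  {"gripper":0.4,"x":0,"y":0,"z":-60,"turn":0},
  {"gripper":0.4,"x":0,"y":0,"z":-95,"turn":0},
  {"gripper":0.4,"x":0,"y":0,"z":-130,"turn":0},
  {"gripper":0.4,"x":0,"y":0,"z":-160,"turn":0},
])

```text
clock: 3.55
tcp_pos: [0.443, -0.3004, 0.1959]
tcp_rot: [0.0, 0.977, -0.214, 0.001]
wrist_force: [0.2, -1.0, -2.6]
width: 0.58
grip_force: 62.8
```

```bash
python3 -c "
from h import *
go([.474,-.001,.20],-22.5)"
```

```text
t 3.55 tcp [ 0.443  -0.3004  0.1959] yaw -24.8 shift [ -97.3 -284.9   -4.4] turn -0.04 w 0.58 gf 62.8 F [ 0.2 -1.  -2.6]
```

Call:
move_arm([
  {"gripper":0.4,"x":-13,"y":-35,"z":0,"turn":-0.04},
  {"gripper":0.4,"x":-26,"y":-70,"z":-5,"turn":-0.04},
  {"gripper":0.4,"x":-39,"y":-105,"z":-10,"turn":-0.04},
  {"gripper":0.4,"x":-52,"y":-140,"z":-20,"turn":-0.04},
  {"gripper":0.4,"x":-65,"y":-175,"z":-30,"turn":-0.04},
])

```text
clock: 3.97
tcp_pos: [0.4567, -0.1127, 0.2237]
tcp_rot: [0.0, 0.981, -0.195, 0.0]
wrist_force: [-0.2, -0.1, -2.8]
width: 0.578
grip_force: 63.1
```

```bash
python3 - <<'E'
from h import *
read_camera('wrist');read_camera('wrist')
o=observe();p=read_camera('wrist');cv2.imwrite('pics/w2.png',p['color'])
go([.474,-.001,.20],-22.4)
c,s=np.cos(np.radians(-22.4)),np.sin(np.radians(-22.4))
print(proj(p,[[.474+a*c-b*s,-.001+a*s+b*c,.08] for a,b in [(.045,.015),(.045,-.015),(-.045,-.015),(-.045,.015)]],o).tolist())
E
```

```text
t 4.12 tcp [ 0.458  -0.111   0.2243] yaw -22.1 shift [ -26.7 -107.9   24.4] turn 0.005 w 0.578 gf 63.2 F [-0.1 -1.3 -1.9]
[[137.4, 179.6], [172.7, 179.9], [181.2, 274.5], [149.1, 274.2]]
```

View pics/w2.png

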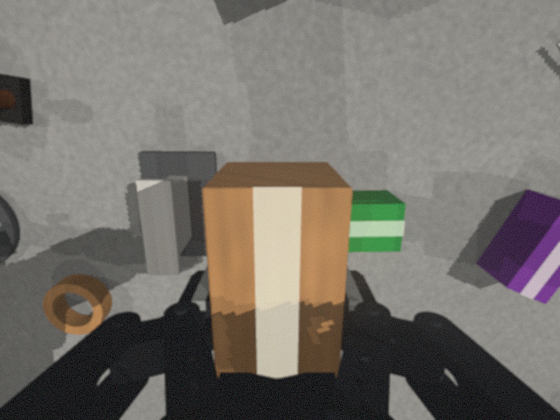

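The plate shows at (138,180)–(180,274), matching the prediction within about 2 px, and the parcel is held straight.

Call:
move_arm([
  {"gripper":0.4,"x":-9,"y":-36,"z":0,"turn":0.005},
  {"gripper":0.4,"x":-18,"y":-72,"z":10,"turn":0.005},
  {"gripper":0.4,"x":-27,"y":-108,"z":24,"turn":0.005},
  {"gripper":0.4,"x":-27,"y":-108,"z":40,"turn":0.005},
  {"gripper":0.4,"x":-27,"y":-108,"z":60,"turn":0.005},
])

```text
clock: 4.53
tcp_pos: [0.4746, -0.0027, 0.1631]
tcp_rot: [-0.0, 0.981, -0.196, 0.001]
wrist_force: [0.5, -2.6, -2.2]
width: 0.577
grip_force: 63.4
```

Call:
move_arm([
  {"gripper":0.4,"x":0,"y":0,"z":20,"turn":0},
  {"gripper":0.4,"x":0,"y":0,"z":35,"turn":0},
  {"gripper":0.4,"x":0,"y":0,"z":40,"turn":0},
  {"gripper":0.4,"x":0,"y":0,"z":40,"turn":0},
  {"gripper":0.4,"x":0,"y":0,"z":40,"turn":0},
])

```text
clock: 4.95
tcp_pos: [0.474, -0.0049, 0.1233]
tcp_rot: [0.0, 0.98, -0.198, 0.0]
wrist_force: [0.1, 0.4, -2.2]
width: 0.578
grip_force: 63.4
```

```bash
python3 -c "
from h import *
go([.474,-.001,.1144],-22.4)"
```

```text
t 4.95 tcp [ 0.474  -0.0049  0.1233] yaw -22.8 shift [-1.5 -3.6  8.9] turn -0.007 w 0.578 gf 63.4 F [ 0.1  0.4 -2.2]
```

Call:
move_arm([
  {"gripper":0.4,"x":-1.5,"y":-3.5,"z":2,"turn":-0.007},
  {"gripper":0.4,"x":-1.5,"y":-3.5,"z":4,"turn":-0.007},
  {"gripper":0.4,"x":-1.5,"y":-3.5,"z":6,"turn":-0.007},
  {"gripper":0.4,"x":-1.5,"y":-3.5,"z":7.5,"turn":-0.007},
  {"gripper":0.4,"x":-1.5,"y":-3.5,"z":8,"turn":-0.007},
])

```text
clock: 5.37
tcp_pos: [0.4738, -0.0003, 0.115]
tcp_rot: [0.0, 0.981, -0.194, 0.0]
wrist_force: [0.0, 0.2, -1.8]
width: 0.581
grip_force: 63.4
```

```bash
python3 -c "
from h import *
read_camera('wrist');read_camera('wrist')
go([.474,-.001,.1144],-22.4)"
```

```text
t 5.47 tcp [ 4.737e-01 -3.000e-04  1.149e-01] yaw -22.4 shift [0.5 0.5 0.5] turn 0.001 w 0.583 gf 63.4 F [-0.2 -0.6 -2. ]
```

Call:
move_arm([
  {"gripper":0.4,"x":0.5,"y":0,"z":0.5,"turn":0},
  {"gripper":0.4,"x":0.5,"y":0,"z":0.5,"turn":0},
  {"gripper":0.4,"x":0.5,"y":0,"z":1,"turn":0},
  {"gripper":0.4,"x":0.5,"y":0,"z":1,"turn":0},
  {"gripper":0.4,"x":0.5,"y":0,"z":1,"turn":0},
])

```text
clock: 5.88
tcp_pos: [0.4742, -0.0005, 0.1144]
tcp_rot: [0.0, 0.981, -0.194, 0.0]
wrist_force: [-3.1, 0.2, 4.8]
width: 0.578
grip_force: 64.1
```

Contact has been made, with the force going from -2 to +4.8 N. Opening the fingers slowly.

Call:
move_arm([
  {"gripper":0.62,"x":0,"y":0,"z":0,"turn":0},
  {"gripper":0.66,"x":0,"y":0,"z":0,"turn":0},
  {"gripper":0.75,"x":0,"y":0,"z":0,"turn":0},
  {"gripper":0.85,"x":0,"y":0,"z":0,"turn":0},
  {"gripper":1,"x":0,"y":0,"z":0,"turn":0},
])

```text
clock: 6.3
tcp_pos: [0.4743, -0.0004, 0.1139]
tcp_rot: [-0.0, 0.981, -0.194, -0.0]
wrist_force: [0.1, -0.3, 0.5]
width: 0.971
grip_force: 0.0
```

Call:
move_arm([
  {"gripper":1,"x":0,"y":0,"z":0,"turn":0},
  {"gripper":1,"x":0,"y":0,"z":0,"turn":0},
  {"gripper":1,"x":0,"y":0,"z":-10,"turn":0},
  {"gripper":1,"x":0,"y":0,"z":-25,"turn":0},
  {"gripper":1,"x":0,"y":0,"z":-50,"turn":0},
])

```text
clock: 6.72
tcp_pos: [0.473, -0.0005, 0.163]
tcp_rot: [0.0, 0.981, -0.194, -0.002]
wrist_force: [0.0, -0.1, 0.5]
width: 0.997
grip_force: 0.0
```

Call:
move_arm([
  {"gripper":1,"x":0,"y":0,"z":-30,"turn":0},
  {"gripper":1,"x":0,"y":0,"z":-60,"turn":0},
  {"gripper":1,"x":0,"y":0,"z":-100,"turn":0},
  {"gripper":1,"x":0,"y":0,"z":-130,"turn":0},
  {"gripper":1,"x":0,"y":0,"z":-160,"turn":0},
])

```text
clock: 7.13
tcp_pos: [0.474, -0.0004, 0.3261]
tcp_rot: [-0.0, 0.981, -0.194, 0.001]
wrist_force: [0.2, 0.4, -0.3]
width: 0.999
grip_force: 0.0
```

```bash
python3 - <<'E'
from h import *
read_camera('wrist')
o=observe();p=read_camera('wrist');cv2.imwrite('pics/w3.png',p['color'])
c,s=np.cos(np.radians(-22.4)),np.sin(np.radians(-22.4))
print(proj(p,[[.474+a*c-b*s,-.001+a*s+b*c,.135] for a,b in [(.05,.025),(.05,-.025),(-.05,-.025),(-.05,.025)]],o).tolist())
print('grip?',proj(p,[.545,.232,.172],o))
go([.545,.232,.30],-17)
E
```

```text
[[253.8, 140.8], [305.0, 140.9], [302.5, 236.4], [255.6, 236.3]]
grip? [[ 20.2 223.6]]
t 7.23 tcp [ 4.761e-01 -2.000e-04  3.287e-01] yaw -22.4 shift [ -24.9 -240.9   29.3] turn -0.094 w 0.999 gf 0.0 F [ 0.3  0.5 -0.3]
```

View pics/w3.png

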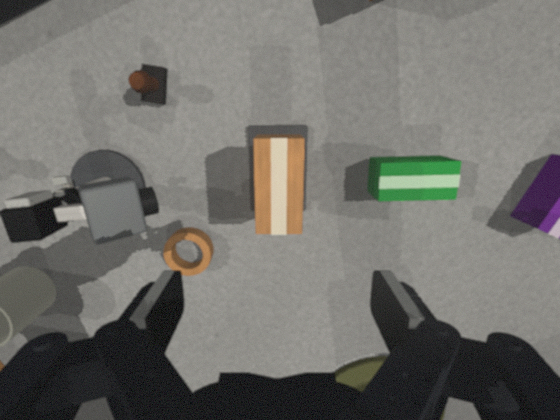

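The parcel stands at (253–304, 137–235), on the prediction. Next is the mast.

```bash
python3 - <<'E'
from h import *
print(observe()['qpos'].round(3)); go([.545,.232,.30],73)
E
```

```text
[ 0.118  0.208 -0.213  1.741  0.048  1.189 -2.069]
t 7.23 tcp [ 4.761e-01 -2.000e-04  3.287e-01] yaw -22.4 shift [ -24.9 -240.9   29.3] turn -1.664 w 0.999 gf 0.0 F [ 0.3  0.5 -0.3]
```

Call:
move_arm([
  {"gripper":1,"x":-2,"y":-24,"z":0,"turn":-0.12},
  {"gripper":1,"x":-5,"y":-48,"z":0,"turn":-0.24},
  {"gripper":1,"x":-8,"y":-72,"z":0,"turn":-0.36},
  {"gripper":1,"x":-10,"y":-96,"z":0,"turn":-0.48},
  {"gripper":1,"x":-12,"y":-120,"z":-10,"turn":-0.6},
])

```text
clock: 7.65
tcp_pos: [0.5079, 0.1157, 0.3318]
tcp_rot: [0.0, 0.994, 0.108, -0.002]
wrist_force: [0.2, 0.2, -0.2]
width: 1.0
grip_force: 0.0
```

Call:
move_arm([
  {"gripper":1,"x":0,"y":0,"z":0,"turn":-0.6},
  {"gripper":1,"x":0,"y":0,"z":0,"turn":-0.6},
  {"gripper":1,"x":0,"y":0,"z":0,"turn":-0.6},
  {"gripper":1,"x":0,"y":0,"z":0,"turn":-0.6},
  {"gripper":1,"x":0,"y":0,"z":0,"turn":-0.6},
])

```text
clock: 8.07
tcp_pos: [0.5085, 0.115, 0.333]
tcp_rot: [-0.0, 0.918, 0.397, -0.001]
wrist_force: [-1.2, 0.4, -0.7]
width: 1.002
grip_force: 0.0
```

```bash
python3 -c "
from h import *
go([.545,.232,.35],73)"
```

```text
t 8.07 tcp [0.5085 0.115  0.333 ] yaw 46.8 shift [110.2 -53.5 -17. ] turn -0.458 w 1.002 gf 0.0 F [-1.2  0.4 -0.7]
```

Call:
move_arm([
  {"gripper":1,"x":110,"y":-53,"z":-17,"turn":-0.458},
  {"gripper":1,"x":110,"y":-53,"z":-17,"turn":-0.458},
  {"gripper":1,"x":110,"y":-53,"z":-17,"turn":-0.458},
  {"gripper":1,"x":110,"y":-53,"z":-17,"turn":-0.458},
  {"gripper":1,"x":110,"y":-53,"z":-17,"turn":-0.458},
])

```text
clock: 8.48
tcp_pos: [0.5458, 0.234, 0.3496]
tcp_rot: [-0.001, 0.803, 0.596, -0.001]
wrist_force: [0.2, 0.1, -0.7]
width: 1.002
grip_force: 0.0
```

```bash
python3 - <<'E'
from h import *
read_camera('wrist');read_camera('wrist')
o=observe();p=read_camera('wrist');cv2.imwrite('pics/w4.png',cv2.resize(p['color'][60:360,130:430],(600,600),interpolation=cv2.INTER_CUBIC))
c,s=np.cos(np.radians(-17)),np.sin(np.radians(-17))
print(proj(p,[[.545+a*c-b*s,.232+a*s+b*c,.172] for a,b in [(.017,.016),(.017,-.016),(-.017,-.016),(-.017,.016)]],o).tolist())
go([.545,.232,.35],73)
E
```

```text
[[293.3, 174.6], [293.1, 206.9], [258.3, 207.2], [257.4, 174.9]]
t 8.63 tcp [0.5462 0.2299 0.3501] yaw 72.4 shift [ 1.6 -1.8  0.1] turn -0.011 w 1.0 gf 0.0 F [ 0.2 -0.3 -0.2]
```

View pics/w4.png

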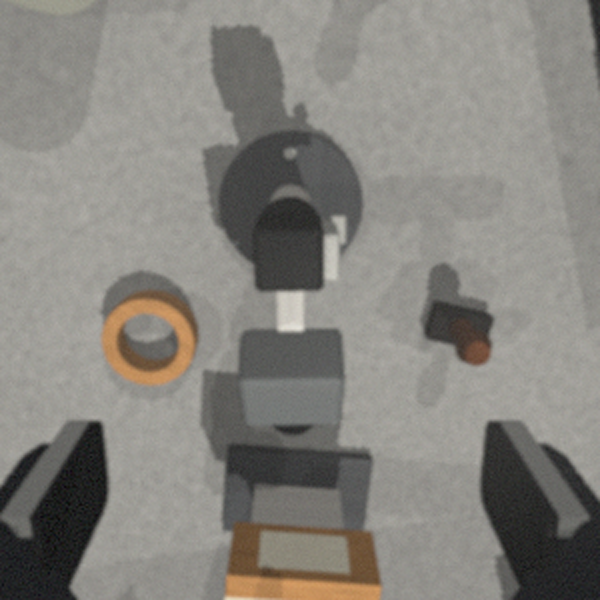

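The grip's top is at crop (255–323, 230–290), within 1 mm of the prediction. The button plate is at (331,257) on the tool +y side. The fingers are aligned, so I descend.

Call:
move_arm([
  {"gripper":0.8,"x":2,"y":0,"z":30,"turn":-0.01},
  {"gripper":0.8,"x":2,"y":0,"z":60,"turn":-0.01},
  {"gripper":0.8,"x":2,"y":0,"z":90,"turn":-0.01},
  {"gripper":0.8,"x":2,"y":0,"z":120,"turn":-0.01},
  {"gripper":0.8,"x":2,"y":0,"z":130,"turn":-0.01},
])

```text
clock: 9.05
tcp_pos: [0.5454, 0.23, 0.217]
tcp_rot: [0.0, 0.804, 0.595, -0.003]
wrist_force: [-0.4, -0.9, -0.5]
width: 0.8
grip_force: 0.0
```

```bash
python3 -c "
from h import *
read_camera('wrist');read_camera('wrist')
go([.5455,.232,.152],73)"
```

```text
t 9.15 tcp [0.5462 0.2312 0.2195] yaw 73.0 shift [ 0.8 -0.7 67.5] turn 0.001 w 0.801 gf 0.0 F [0.1 0.2 0.9]
```

Call:
move_arm([
  {"gripper":0.8,"x":1,"y":-0.5,"z":20,"turn":0},
  {"gripper":0.8,"x":1,"y":-0.5,"z":40,"turn":0},
  {"gripper":0.8,"x":1,"y":-0.5,"z":55,"turn":0},
  {"gripper":0.8,"x":1,"y":-0.5,"z":67,"turn":0},
  {"gripper":0.8,"x":1,"y":-0.5,"z":67,"turn":0},
])

```text
clock: 9.57
tcp_pos: [0.5468, 0.2335, 0.1538]
tcp_rot: [0.0, 0.803, 0.596, -0.0]
wrist_force: [0.6, -0.2, -0.7]
width: 0.798
grip_force: 0.0
```

Call:
move_arm([
  {"gripper":0.2,"x":0,"y":0,"z":0,"turn":0},
  {"gripper":0.2,"x":0,"y":0,"z":0,"turn":0},
  {"gripper":0.2,"x":0,"y":0,"z":0,"turn":0},
  {"gripper":0.2,"x":0,"y":0,"z":0,"turn":0},
  {"gripper":0.2,"x":0,"y":0,"z":0,"turn":0},
])

```text
clock: 9.98
tcp_pos: [0.5458, 0.2354, 0.1567]
tcp_rot: [-0.0, 0.802, 0.597, 0.001]
wrist_force: [-8.9, -0.2, 10.6]
width: 0.408
grip_force: 60.1
```

Call:
move_arm([
  {"gripper":0.2,"x":0,"y":0,"z":0,"turn":0},
  {"gripper":0.2,"x":0,"y":0,"z":0,"turn":0},
  {"gripper":0.2,"x":0,"y":0,"z":0,"turn":0},
  {"gripper":0.2,"x":0,"y":0,"z":0,"turn":0},
])

```text
clock: 10.32
tcp_pos: [0.5458, 0.2355, 0.1567]
tcp_rot: [-0.0, 0.802, 0.597, 0.001]
wrist_force: [-8.6, -0.7, 11.9]
width: 0.408
grip_force: 60.1
```

Call:
move_arm([
  {"gripper":0.2,"x":0,"y":-0.5,"z":-8,"turn":0},
  {"gripper":0.2,"x":0,"y":-0.5,"z":-16,"turn":0},
  {"gripper":0.2,"x":0,"y":-0.5,"z":-28,"turn":0},
  {"gripper":0.2,"x":0,"y":-0.5,"z":-40,"turn":0},
  {"gripper":0.2,"x":0,"y":-0.5,"z":-50,"turn":0},
])

```text
clock: 10.73
tcp_pos: [0.5457, 0.2352, 0.2056]
tcp_rot: [-0.0, 0.802, 0.597, 0.0]
wrist_force: [-3.6, 2.7, -3.7]
width: 0.408
grip_force: 61.2
```

```bash
python3 -c "
from h import *
go([.5458,.2355,.2867],73)"
```

```text
t 10.73 tcp [0.5457 0.2352 0.2056] yaw 73.3 shift [  0.3  -0.  -81.1] turn 0.005 w 0.408 gf 61.2 F [-3.6  2.7 -3.7]
```

Moving freely: 49 mm up with only -4 N.

Call:
move_arm([
  {"gripper":0.2,"x":0,"y":0,"z":-8,"turn":0},
  {"gripper":0.2,"x":0,"y":0,"z":-16,"turn":0},
  {"gripper":0.2,"x":0,"y":0,"z":-26,"turn":0},
  {"gripper":0.2,"x":0,"y":0,"z":-38,"turn":0},
  {"gripper":0.2,"x":0,"y":0,"z":-50,"turn":0},
])

```text
clock: 11.15
tcp_pos: [0.5457, 0.2352, 0.2548]
tcp_rot: [-0.001, 0.802, 0.597, 0.0]
wrist_force: [-2.1, 4.0, -7.3]
width: 0.403
grip_force: 62.3
```

Call:
move_arm([
  {"gripper":0.2,"x":0,"y":0,"z":-10,"turn":0},
  {"gripper":0.2,"x":0,"y":0,"z":-18,"turn":0},
  {"gripper":0.2,"x":0,"y":0,"z":-24,"turn":0},
  {"gripper":0.2,"x":0,"y":0,"z":-28,"turn":0},
  {"gripper":0.2,"x":0,"y":0,"z":-28,"turn":0},
])

```text
clock: 11.57
tcp_pos: [0.5457, 0.2352, 0.2834]
tcp_rot: [-0.0, 0.803, 0.597, 0.0]
wrist_force: [-3.5, 2.8, -4.5]
width: 0.407
grip_force: 62.6
```

```bash
python3 -c "
from h import *
go([.5458,.2355,.2867],73)"
```

```text
t 11.57 tcp [0.5457 0.2352 0.2834] yaw 73.3 shift [ 0.3 -0.  -3.3] turn 0.005 w 0.407 gf 62.6 F [-3.5  2.8 -4.5]
```

Raising gently onto the second stop.

Call:
move_arm([
  {"gripper":0.2,"x":0,"y":0,"z":-1,"turn":0},
  {"gripper":0.2,"x":0,"y":0,"z":-2,"turn":0},
  {"gripper":0.2,"x":0,"y":0,"z":-3,"turn":0},
  {"gripper":0.2,"x":0,"y":0,"z":-4,"turn":0},
  {"gripper":0.2,"x":0,"y":0,"z":-4,"turn":0},
])

```text
clock: 11.98
tcp_pos: [0.5457, 0.2352, 0.2866]
tcp_rot: [-0.0, 0.802, 0.597, 0.0]
wrist_force: [-4.5, 3.3, -5.5]
width: 0.406
grip_force: 62.5
```

Call:
move_arm([
  {"gripper":0.2,"x":0,"y":0,"z":-0.5,"turn":0},
  {"gripper":0.2,"x":0,"y":0,"z":-1,"turn":0},
  {"gripper":0.2,"x":0,"y":0,"z":-1,"turn":0},
  {"gripper":0.2,"x":0,"y":0,"z":-1,"turn":0},
  {"gripper":0.2,"x":0,"y":0,"z":-1,"turn":0},
])

```text
clock: 12.4
tcp_pos: [0.5457, 0.2351, 0.2869]
tcp_rot: [-0.001, 0.802, 0.597, -0.0]
wrist_force: [-2.3, 4.6, -8.6]
width: 0.405
grip_force: 62.1
```

```bash
python3 - <<'E'
from h import *
s=read_camera('scene')
cv2.imwrite('pics/s2.png',s['color'])
go([.5458,.2355,.2867],73)
E
```

```text
t 12.45 tcp [0.5457 0.2351 0.2869] yaw 73.3 shift [0.4 0.  0.2] turn 0.005 w 0.404 gf 62.1 F [ -2.6   5.2 -10.7]
```

View pics/s2.png

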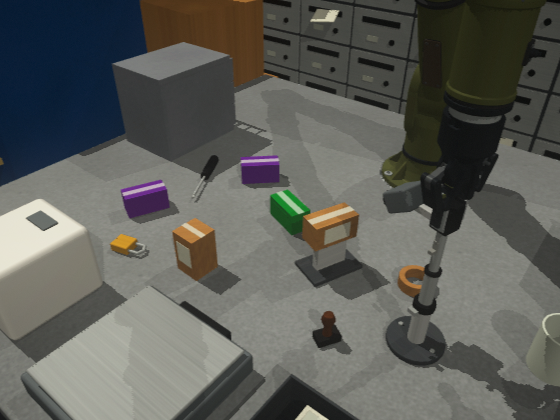

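The picture shows the parcel upright on the plinth at (330,228). The mast is extended to (440,215) with both tubes out, and the carton, tape roll and stamp are unmoved. The second stop is felt: z has stalled and the pull has risen to 11 N.

```bash
python3 -c "
from h import *
print(robot.close_job())"
```

```text
the job is handed in; nothing more can be done
None
```

I handed the job in at about 12.5 s: the parcel is standing released on the plinth, and the mast is held at its second stop with the button squeezed; the carton, tape roll and stamp look unmoved in the last picture, but no verdict came back.

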